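Clamp a filter cartridge in the leak-test fixture with the capstan

ROBOT

A 6-joint arm with a two-finger parallel gripper is mounted at the origin on the work surface. World frame = base frame: x ahead of the robot, y to its left, z up, the work surface at z = 0. Lengths are in m, angles in rad, forces in N, time in s.
With the tool pointing down it reaches from about 0.375 to 0.925 m from the base axis. Payload 5.7 kg.
Tool frame: the origin (TCP) lies at the very end of the fingers, on their centre line; the grasp point (between the pads) lies 19 mm behind it; z points along the fingers, y is the line along which they close (so a half turn about z gives the same grasp; the last joint's range is limited). The gripper opens to 85 mm and grips with 20 to 120 N. Pads are 22 mm wide; open, the fingers measure 114 mm over their backs; the gripper's body (76 mm by 85 mm) begins 54 mm behind the grasp point. The pads swing forward as they close: fully open they stand 13 mm farther back than shut.
Start: joints at [1.08, 0.359, 1.51, -0, 1.272, -0.115], TCP at [0.22, 0.558, 0.198] pointing down, gripper open.
Joint ranges: [-2.97, 2.97], [-1.01, 2.36], [0.21, 2.38], [-0.96, 4.11], [0.2, 2.71], [-2.98, 2.98]. Speed limits (rad/s): [2.39, 2.39, 3.14, 3.14, 3.14, 3.14].

INTERFACE

Orientations are given as a unit quaternion [x, y, z, w].
In Python, from workcell import monitor, optics, ctrl gives the robot as it stands. The module is installed in compiled form; this text tells all that it offers.
- The arm moves only by the tool apply_moves, never from a script. Its argument "plan" is a list of rows, each an object of numbers: "tx", "ty", "tz": the shift along the tool's x, y, z in cm; "roll": the turn about the tool's z in degrees. In form: [{"tx": .., "ty": .., "tz": .., "roll": ..}, ...]. A call has 1 to 5 rows; each row is the pose to reach, as a shift and turn from the pose commanded when the call began, along the tool's axes at that moment; what a row does not reach only later rows make up. A row lasts 1/8 s, in which the tool goes at most 62.5 mm and 10.7 degrees, less where a joint would pass 70% of its speed; a pose out of reach is approached as far as the arm can. A call with a gripper value outside its range is refused whole. "jaw" is the closure, from 0 (fully open) to 1 (shut), set as the call begins (left out, the last holds). The fingers move at their own pace and stop on an object; the grip force is fixed at half the most. Time passes only in rows, so rows that repeat a pose let the fingers close. It gives the time, the measured TCP pose, the force, the opening and the grip force at its end, in the units of the state.
- monitor.sense(): the state, without advancing time (a new reading comes with each control period).
- optics.capture(name): name is "scene" or "top" or "wrist"; returns the picture (420x560x3 uint8, blue, green, red); there is no depth.
- optics.camera_info(name): a dict with "mtx" (3x3 intrinsics, pixels), "rvec" (rotation vector, rad) and "tvec" (3), from world to camera coordinates, as OpenCV has them; the wrist camera has in their place "hand_eye" (4x4, takes a point from camera to tool coordinates, whose origin is the TCP and whose axes are the flange's). Camera axes: x right, y down, z forward; pixel columns grow to the right and rows downward; lengths in m; the calibration is good to about 2 mm. A picture is of the moment at which its call begins: read the wrist's pose just before it. camera_info takes no time and is no camera call.
- ctrl.hand_in(): hands the job in; it is judged then, once.
The state is a dict: "t": time; "joint_positions": joint angles; "joint_vel": joint speeds; "joint_efforts": joint torques, N m; "position": TCP position; "tool_rot": TCP orientation; "wrist_force": force on the tool from outside, world axes, zero at the start; "wrist_torque": the same for the moment, N m; "opening": finger opening in m; "grip_force": force on a finger pad.
Only numpy, scipy, OpenCV 4.12 (cv2) and the standard library are available. Lean on these libraries where they do the work, as an engineer would, in place of code of your own. Each camera call takes 0.05 s, during which the arm holds its last target. There are 200 camera calls.

TASK

Pick up the aluminium filter cartridge from its wooden rest and lay it in the two-rod cradle of the blue leak-test fixture. Then wind the capstan clockwise (seen from above) by pushing its red-balled spokes one after another, moving the ram only through the capstan, until the nose grips the cartridge firmly against the stop; feel for it, because the cartridge is thin-walled and a heavy push dents it. Leave it clamped, let go of everything, and do not drop the cartridge or disturb the bottle, jar or screwdriver.

Things in the scene. Friction and masses are not known exactly. Their poses are not given: they have to be found in the camera images.
- cartridge: Loose aluminium tube with orange closed end caps, a cylinder of diameter 40 mm and length 80 mm, about 0.18 kg. Origin at its centre, its own y axis along the cylinder. It starts lying on the wooden rest, its axis 51 mm above the bench.
- rest: Fixed wooden block 50 x 100 x 24 mm on the bench with two dowels 10 mm thick along its y axis (tops at 35 mm) on which the cartridge starts. Origin at the centre of its underside.
- press: Blue leak-test fixture, fixed. Origin: centre of the underside of its base plate (120 mm along x, 400 mm along y, 15 mm thick). From its +y to -y end: grey gear housing under the capstan (84 x 84 mm, centre y = 120 mm, top 87 mm, collar 95 mm), ram and nose, cradle (centre y = -90 mm), stop, stop bracket (y = -173 to -195 mm, 90 mm high). The clamp axis runs along its y, 62 mm high.
- guard (a point): Centre of the top of the fixture's clear guard plate, 152 mm high (yellow outer edge 158 mm). It covers the half of the capstan circle on the fixture's +x side (fixture x = 0 to 137 mm, y = -5 to 245 mm) and the hub (x = -30 to 0 mm, y = 90 to 150 mm). So spokes can be pushed from above only on the -x side, which faces the robot.
- cradle (a point): Where the cartridge's centre lies when it rests mid-cradle, 62 mm high, along the fixture's y. The cradle is two steel rods 10 mm thick, 26 mm apart, tops 46 mm high, 82 mm long, open above; a few mm off sideways self-centres. Centred within 15 mm of this point along y the cartridge lies clear between nose and stop; the nose later pushes it along the rods to the stop.
- hub (a point): On the capstan's vertical axis at mid-height of the spokes, 125 mm high; axes as the fixture's. Friction 0.35 N m: about 4 N at 88 mm from the axis turns it while the nose is free; it stays where left. Once the nose grips, the push rises about 0.7 N per mm of finger travel. 9 to 10 N there (felt while moving; it fades on stopping) clamps with 35 N: good; over 17 N (80 N) dents it.
- capstan (a joint): Capstan angle in rad, growing clockwise from above, driving the nose 14 mm per rad to the stop. At 0 its four spokes point along the fixture's +x, +y, -x, -y. Spokes: steel, 12 mm thick, bare 25 to 95 mm from the axis, then red balls of 26 mm; free below down to 95 mm height. On the open side clockwise runs from the fixture's -y to its +y. It takes 2.8 to 4.5 rad from the start to grip.
- ram: Steel rod 22 mm thick sliding along the clamp axis out of the gear housing, with a 34 mm collar near its front, moved only by the capstan. Origin on the clamp axis at the nose's unloaded face. Opposite it, beyond the cradle, stands the stop, a black rubber disc of 30 mm on a screw: its face is set somewhere between fixture y = -150 and -138 mm, differently each time, and is not measured.
- nose: Black rubber disc of diameter 30 mm on the ram's end, with a stiff spring behind it (30 N per mm). Origin: centre of its face, which looks to the fixture's -y; at capstan angle 0 it is at fixture y = -8 mm. At least 12 N must stay on the cartridge after letting go (pushed with over 6 N at 88 mm); the capstan's friction keeps up to 25 N.
- oil_bottle: Amber oil bottle, diameter 64 mm, height 160 mm, standing loose; bystander. Origin under its centre.
- grease_jar: White jar with red lid, diameter 70 mm, height 60 mm, standing loose; bystander. Origin under its centre.
- screwdriver: Yellow-handled screwdriver lying loose; bystander.
There are look-alikes about, which are no part of the job. What is shaped like the cartridge but pink or turquoise is not meant.

How it is judged:
By the outcome, as a careful person would: the job done as asked, in the order asked, and still so for the second after the job is handed in, with the robot touching nothing.
It also fails if it takes over 66 s, if anything falls off the work surface, if the arm or the gripper's body presses on something with over 40 N, if the wrist force passes 120 N, or if a joint passes its speed limit or range.

## Working session

There is one attempt and no reset: what is moved stays moved. The work goes in short steps, Python scripts to look and compute and a tool call to move; the robot and the scene stay as the last step left them, time stands still between calls to the robot, and variables do not carry over. Pictures are saved under pics/ and viewed, at most 10 in all, crops included, and the job is handed in when it is done.

Besides the shell and the picture viewer there is one more tool, called as name(argument=value, ...), one argument or row to a line, values as JSON. apply_moves: Moves the arm, as the interface text tells. Its arguments: {"type":"object","properties":{"plan":{"type":"array","items":{"type":"object","properties":{"tx":{"type":"number"},"ty":{"type":"number"},"tz":{"type":"number"},"roll":{"type":"number"}}}},"jaw":{"type":"number"}},"required":["plan"]}

```bash
mkdir -p pics; cat > h.py <<'E'
import numpy as np, cv2
from workcell import monitor, optics, ctrl
from scipy.spatial.transform import Rotation as R
def cam(n, s=None):
    i=optics.camera_info(n); K=np.array(i["mtx"],float)
    if n!="wrist":
        Rm=cv2.Rodrigues(np.array(i["rvec"],float))[0]; t=np.array(i["tvec"],float).ravel()
        return K,Rm,t
    s=s or monitor.sense(); T=np.eye(4); T[:3,:3]=R.from_quat(s["tool_rot"]).as_matrix(); T[:3,3]=s["position"]
    C=np.linalg.inv(T@np.array(i["hand_eye"])); return K,C[:3,:3],C[:3,3]
def proj(c,p): K,Rm,t=c; q=(np.atleast_2d(p)@Rm.T+t)@K.T; return q[:,:2]/q[:,2:]
def plane(c,uv,z):
    K,Rm,t=c; o=-Rm.T@t; d=Rm.T@np.linalg.inv(K)@np.array([uv[0],uv[1],1.]); return o+d*(z-o[2])/d[2]
def tri(cs,uvs):
    A=[];b=[]
    for (K,Rm,t),uv in zip(cs,uvs):
        o=-Rm.T@t; d=Rm.T@np.linalg.inv(K)@np.array([uv[0],uv[1],1.]); d/=np.linalg.norm(d); P=np.eye(3)-np.outer(d,d); A.append(P);b.append(P@o)
    return np.linalg.solve(sum(A),sum(b))
E
python3 - <<'E'
from h import *
s=monitor.sense(); print(s)
for n in("scene","top"):
    im=optics.capture(n); cv2.imwrite(f"pics/{n}0.png",im); c=cam(n); print(n,-c[1].T@c[2],c[0][0,0])
print(optics.camera_info("wrist"))
E
```

```text
{'t': 0.0, 'joint_positions': array([ 1.07989613e+00,  3.59513112e-01,  1.51144891e+00, -1.01490421e-05,
        1.27255621e+00, -1.15117894e-01]), 'joint_vel': array([ 0.00054041, -0.00017483,  0.00031926,  0.00071732, -0.00096728,
        0.00020544]), 'joint_efforts': array([ 3.41957093e-04, -5.27614260e+01, -2.78623939e+01, -5.10116740e-05,
        1.30473945e-02, -1.45613978e-05]), 'position': array([0.21985393, 0.55743753, 0.19744259]), 'tool_rot': array([ 1.86786023e-01,  9.82400150e-01, -9.20374854e-04, -2.82662076e-04]), 'wrist_force': array([ 0.94797093, -0.56680859,  0.10379869]), 'wrist_torque': array([ 0.03598078, -0.02625038, -0.01100666]), 'grip_force': 0.0, 'opening': 0.08512968263342376}
scene [1.21685919 0.18564127 1.29394991] 488.76953053992764
top [0.49201044 0.01273737 1.06366368] 397.41344422079305
{'mtx': array([[306.88977496,   0.        , 283.39457913],
       [  0.        , 306.88977496, 212.81104986],
       [  0.        ,   0.        ,   1.        ]]), 'hand_eye': array([[ 9.95893763e-04, -9.65904499e-01, -2.58896712e-01,
         6.53562008e-02],
       [ 9.99998457e-01,  1.33663725e-03, -1.14011376e-03,
         1.13496935e-03],
       [ 1.44729200e-03, -2.58895177e-01,  9.65904339e-01,
        -1.75678289e-01],
       [ 0.00000000e+00,  0.00000000e+00,  0.00000000e+00,
         1.00000000e+00]])}
```

View pics/scene0.png

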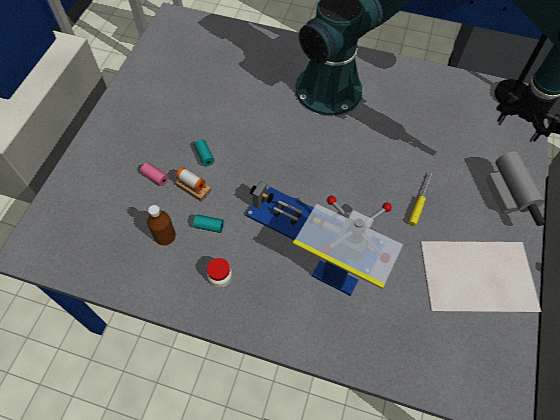

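View pics/top0.png

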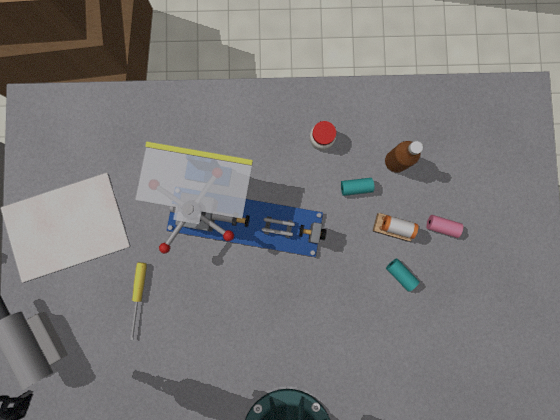

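Cartridge candidates: silver/white tube with orange ends on the wooden rest (scene 190,180; top 398,227), pink (top 445,227), and turquoise (top 357,186 and 404,276). Only the first has orange caps and a rest, so I'll confirm it in a crop.

```bash
python3 - <<'E'
import cv2,numpy as np
t=cv2.imread("pics/top0.png");s=cv2.imread("pics/scene0.png")
r=lambda i,x0,y0,w,h,k:cv2.resize(i[y0:y0+h,x0:x0+w],None,fx=k,fy=k,interpolation=cv2.INTER_CUBIC)
a=r(t,150,160,200,100,4)   # 800x400
b=r(t,360,200,80,40,5);c=r(s,160,155,80,40,5) #400x200
cv2.imwrite("pics/c1.png",np.vstack([a,np.hstack([b,c])]))
cv2.imwrite("pics/c2.png",r(s,235,170,180,130,4.4))
E
```

```text
(no output)
```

View pics/c1.png

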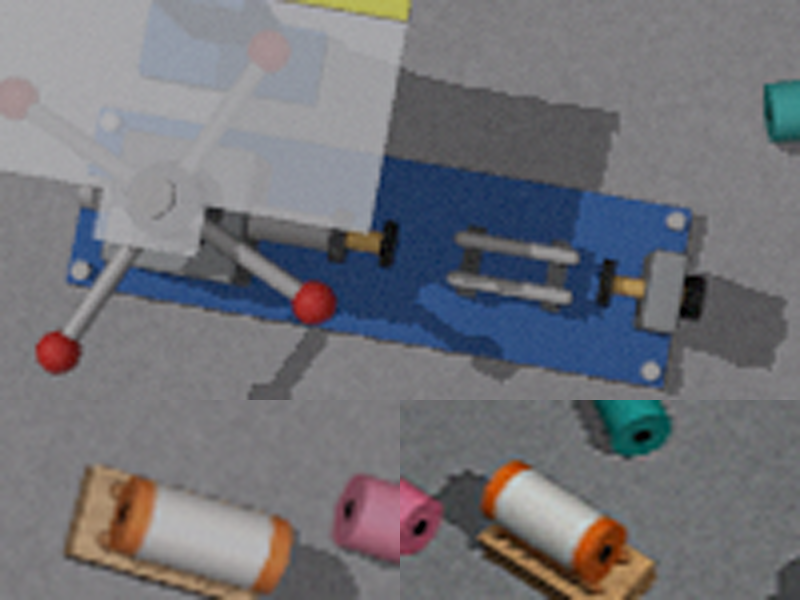

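View pics/c2.png

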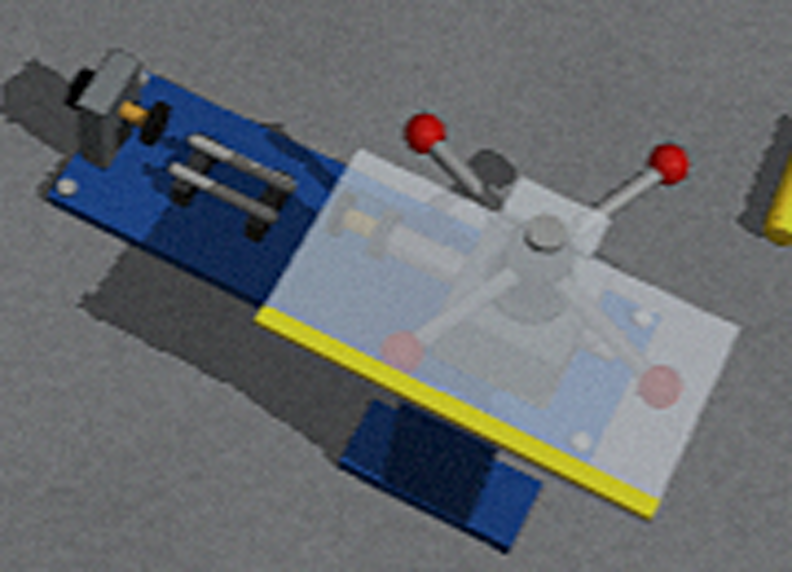

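The crop confirms it: a silver tube with orange caps on the wooden rest, top (401,227) and scene (191,179). Next I'll triangulate it along with the fixture, balls and rods.

```bash
python3 - <<'E'
from h import *
T=cam("top");S=cam("scene")
f=lambda x,y:(150+x/4,160+y/4); g=lambda x,y:(235+x/4.4,170+y/4.4)
B=[tri((T,S),p) for p in [(f(58,352),g(668,163)),(f(314,302),g(425,132)),(f(268,50),g(402,351)),(f(15,98),g(660,386))]]
for b in B: print("ball",b.round(4))
hub=np.mean(B,0); print("hub",hub)
for i in range(4):
    d=B[i]-hub; print(np.degrees(np.arctan2(d[1],d[0])).round(1),np.hypot(*d[:2]).round(4))
r=[[tri((T,S),(f(462,238),g(272,215))),tri((T,S),(f(573,257),g(175,170)))],[tri((T,S),(f(455,279),g(290,185))),tri((T,S),(f(567,297),g(195,140)))]]
r=np.array(r);print("rods",r.round(4),r.mean((0,1)).round(4))
for q in r: d=q[0]-q[1]; print("rod yaw(y axis)",np.degrees(np.arctan2(-d[0],d[1])))
sc=[plane(T,f(*p),.017) for p in((676,220),(651,371),(80,270))]; d=sc[2]-sc[1];print("plate yaw",np.degrees(np.arctan2(-d[0],d[1])),np.array(sc).round(4))
d=hub-r.mean((0,1));print("hub-cradle",d,np.hypot(*d[:2]),np.degrees(np.arctan2(-d[0],d[1])))
k=lambda x,y:(360+x/5,200+(y-400)/5);m=lambda x,y:(160+(x-400)/5,155+(y-400)/5)
print("cart",tri((T,S),(k(205,535),m(555,522))))
a=plane(T,k(135,515),.051);b=plane(T,k(279,555),.051);d=a-b;print("cart yaw",np.degrees(np.arctan2(-d[0],d[1])),a,b,(a+b)/2)
a=plane(S,m(500,482),.051);b=plane(S,m(612,557),.051);d=b-a;print("cart yaw",np.degrees(np.arctan2(-d[0],d[1])),a,b)
s=monitor.sense();print(R.from_quat(s["tool_rot"]).as_matrix().round(3))
E
```

```text
ball [0.4873 0.2798 0.1236]
ball [0.513  0.1288 0.1252]
ball [0.664  0.1538 0.1252]
ball [0.6389 0.305  0.1241]
hub [0.57579429 0.21682772 0.12450722]
144.6 0.1086
-125.5 0.1081
-35.6 0.1084
54.4 0.1084
rods [[[ 0.5539  0.0436  0.0388]
  [ 0.5401 -0.028   0.0374]]

 [[ 0.5277  0.0486  0.0374]
  [ 0.5142 -0.0228  0.038 ]]] [0.534  0.0103 0.0379]
rod yaw(y axis) -10.934338363151976
rod yaw(y axis) -10.649236545145822
plate yaw -11.359694351722238 [[ 0.5642 -0.0989  0.017 ]
 [ 0.4654 -0.0794  0.017 ]
 [ 0.5405  0.2945  0.017 ]]
hub-cradle [0.04181567 0.20650726 0.08662598] 0.21069835435476467 -11.447049220433506
cart [ 0.52590145 -0.30093227  0.04741291]
cart yaw -16.99450860888648 [ 0.53725556 -0.26801012  0.051     ] [ 0.51513473 -0.34038893  0.051     ] [ 0.52619514 -0.30419952  0.051     ]
cart yaw -18.951125218895555 [ 0.51143349 -0.33914853  0.051     ] [ 0.54067439 -0.25399089  0.051     ]
[[-0.93   0.367 -0.001]
 [ 0.367  0.93  -0.002]
 [ 0.    -0.002 -1.   ]]
```

```bash
cat >> h.py <<'E'
def go(p,yaw,s=None):
    "world target TCP and world angle (deg) of tool y -> cm, deg"
    s=s or monitor.sense(); M=R.from_quat(s["tool_rot"]).as_matrix()
    d=M.T@(np.array(p)-s["position"])*100; cur=np.degrees(np.arctan2(M[1,1],M[0,1]))
    r=-((yaw-cur+180)%360-180); print("pos",s["position"].round(4),"yaw",cur.round(2),"F",s["wrist_force"].round(1),"-> tx %.2f ty %.2f tz %.2f roll %.1f"%(*d,r),"t",round(s["t"],2))
E
python3 -c "
from h import *
go((.48,.05,.25),20);go((.526,-.303,.2),-17.5)"
```

```text
pos [0.2199 0.5575 0.1975] yaw 68.47 F [-0.7  0.2 -0.6] -> tx -42.82 ty -37.67 tz -5.19 roll 48.5 t 0.1
pos [0.2199 0.5575 0.1975] yaw 68.47 F [-0.7  0.2 -0.6] -> tx -60.06 ty -68.81 tz -0.14 roll 86.0 t 0.1
```

apply_moves(
  plan=[
    {"tx": -6,"ty": 0,"tz": -4,"roll": 10},
    {"tx": -42.8,"ty": -37.7,"tz": -5.2,"roll": 48.5},
    {"tx": -42.8,"ty": -37.7,"tz": -5.2,"roll": 48.5},
    {"tx": -42.8,"ty": -37.7,"tz": -5.2,"roll": 48.5},
    {"tx": -42.8,"ty": -37.7,"tz": -5.2,"roll": 48.5},
  ],
  jaw=0,
)

```text
t: 0.72
position: [0.3681, 0.3078, 0.241]
tool_rot: [0.575, 0.818, -0.0, 0.0]
wrist_force: [1.2, -0.3, -0.3]
opening: 0.0856
grip_force: 0.0
```

```bash
python3 -c "
from h import *
go((.46,.05,.25),20);go((.526,-.303,.2),-17.5)"
```

```text
pos [0.3681 0.3078 0.241 ] yaw 19.74 F [ 1.2 -0.3 -0.3] -> tx -27.37 ty -0.06 tz -0.90 roll -0.3 t 0.72
pos [0.3681 0.3078 0.241 ] yaw 19.74 F [ 1.2 -0.3 -0.3] -> tx -62.82 ty -5.77 tz 4.11 roll 37.2 t 0.72
```

apply_moves(
  plan=[
    {"tx": -62.8,"ty": -5.8,"tz": 0,"roll": 37.2},
    {"tx": -62.8,"ty": -5.8,"tz": 0,"roll": 37.2},
    {"tx": -62.8,"ty": -5.8,"tz": 0,"roll": 37.2},
    {"tx": -62.8,"ty": -5.8,"tz": 0,"roll": 37.2},
    {"tx": -62.8,"ty": -5.8,"tz": 0,"roll": 37.2},
  ],
)

```text
t: 1.35
position: [0.447, 0.0055, 0.2411]
tool_rot: [0.805, 0.593, 0.0, 0.0]
wrist_force: [1.4, 0.8, -0.6]
opening: 0.0855
grip_force: 0.0
```

```bash
python3 -c "
from h import *
go((.526,-.303,.2),-17.5)"
```

```text
pos [0.447  0.0055 0.2411] yaw -17.29 F [ 1.4  0.8 -0.6] -> tx -27.10 ty 16.71 tz 4.10 roll 0.2 t 1.35
```

apply_moves(
  plan=[
    {"tx": -27.1,"ty": 16.7,"tz": 4.1,"roll": 0.2},
    {"tx": -27.1,"ty": 16.7,"tz": 4.1,"roll": 0.2},
    {"tx": -27.1,"ty": 16.7,"tz": 4.1,"roll": 0.2},
    {"tx": -27.1,"ty": 16.7,"tz": 4.1,"roll": 0.2},
    {"tx": -27.1,"ty": 16.7,"tz": 4.1,"roll": 0.2},
  ],
)

```text
t: 1.98
position: [0.5241, -0.2947, 0.2005]
tool_rot: [0.806, 0.592, -0.0, -0.0]
wrist_force: [1.3, 0.5, 1.2]
opening: 0.0857
grip_force: 0.0
```

apply_moves(
  plan=[
    {"tx": 0,"ty": 0,"tz": 0,"roll": 0},
  ],
)

```text
t: 2.1
position: [0.5245, -0.2971, 0.1997]
tool_rot: [0.807, 0.59, -0.001, 0.0]
wrist_force: [0.1, 0.7, 0.2]
opening: 0.0852
grip_force: 0.0
```

```bash
python3 -c "
from h import *
go((.526,-.303,.2),-17.5)
s=monitor.sense();w=cam('wrist',s);im=optics.capture('wrist')
np.save('w1.npy',np.r_[s['position'],s['tool_rot']])
p=proj(w,[[.526,-.303,.05]])[0];print(p)
cv2.imwrite('pics/w1.png',im)"
```

```text
pos [ 0.5245 -0.2971  0.1997] yaw -17.67 F [0.1 0.7 0.2] -> tx -0.52 ty 0.33 tz -0.03 roll -0.2 t 2.1
[286.28956538 198.47939366]
```

View pics/w1.png

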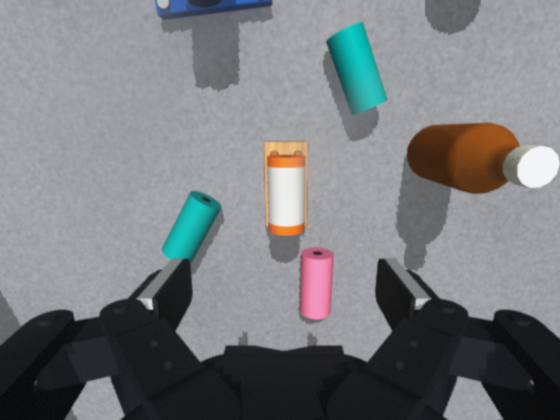

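Wrist view: the cartridge spans rows 152–236 at column 286, aligned with the tool x axis and 5 px off the prediction. I'll triangulate wrist against top and scene to check the height.

```bash
python3 -c "
from h import *
q=np.load('w1.npy');w=cam('wrist',dict(position=q[:3],tool_rot=q[3:]));T=cam('top');S=cam('scene')
print(tri((w,T),((286.3,193.5),(401,227))),tri((w,T,S),((286.3,193.5),(401,227),(191,179.4))))
for v in (152,236): print(plane(w,(286.3,v),.055))
s=monitor.sense();go((.527,-.301,.12),-17.5);go((.527,-.301,.034),-17.5)"
```

```text
[ 0.52716964 -0.29418926  0.07526991] [ 0.52685345 -0.29940627  0.04949507]
[ 0.54094169 -0.25539962  0.055     ]
[ 0.51358353 -0.34233937  0.055     ]
pos [ 0.5238 -0.2943  0.2   ] yaw -17.59 F [0.2 0.8 0.1] -> tx -0.54 ty 0.53 tz 7.99 roll -0.1 t 2.15
pos [ 0.5238 -0.2943  0.2   ] yaw -17.59 F [0.2 0.8 0.1] -> tx -0.55 ty 0.54 tz 16.59 roll -0.1 t 2.15
```

apply_moves(
  plan=[
    {"tx": -0.45,"ty": 0.4,"tz": 6,"roll": 0},
    {"tx": -0.45,"ty": 0.4,"tz": 10,"roll": 0},
    {"tx": -0.45,"ty": 0.4,"tz": 10,"roll": 0},
  ],
)

```text
t: 2.52
position: [0.5236, -0.2948, 0.0984]
tool_rot: [0.806, 0.592, -0.001, -0.004]
wrist_force: [0.3, 0.6, 0.5]
opening: 0.0851
grip_force: 0.0
```

```bash
python3 -c "
from h import *
go((.5268,-.2995,.031),-17.5)"
```

```text
pos [ 0.5236 -0.2948  0.0984] yaw -17.37 F [0.3 0.6 0.5] -> tx -0.37 ty 0.50 tz 6.73 roll 0.1 t 2.52
```

apply_moves(
  plan=[
    {"tx": 0,"ty": 0,"tz": 0,"roll": 0},
    {"tx": 0,"ty": 0,"tz": 0,"roll": 0},
  ],
)

```text
t: 2.78
position: [0.5282, -0.2988, 0.1036]
tool_rot: [0.806, 0.592, 0.001, 0.002]
wrist_force: [-0.0, -0.4, 1.6]
opening: 0.0852
grip_force: 0.0
```

```bash
python3 -c "
from h import *
go((.5268,-.2995,.031),-17.5)
optics.capture('wrist')
go((.5268,-.2995,.031),-17.5)"
```

```text
pos [ 0.5282 -0.2988  0.1036] yaw -17.4 F [-0.  -0.4  1.6] -> tx -0.09 ty -0.14 tz 7.26 roll 0.1 t 2.77
pos [ 0.528  -0.2989  0.1034] yaw -17.41 F [-0.2 -0.2 -0.4] -> tx -0.09 ty -0.12 tz 7.24 roll 0.1 t 2.83
```

apply_moves(
  plan=[
    {"tx": -0.1,"ty": -0.1,"tz": 2.5,"roll": 0},
    {"tx": -0.1,"ty": -0.1,"tz": 4.5,"roll": 0},
    {"tx": -0.1,"ty": -0.1,"tz": 6.2,"roll": 0},
    {"tx": -0.1,"ty": -0.1,"tz": 7.1,"roll": 0},
    {"tx": -0.1,"ty": -0.1,"tz": 7.1,"roll": 0},
  ],
)

```text
t: 3.45
position: [0.5252, -0.2988, 0.03]
tool_rot: [0.806, 0.592, -0.0, -0.0]
wrist_force: [-0.8, 0.4, 0.1]
opening: 0.0855
grip_force: 0.0
```

apply_moves(
  plan=[
    {"tx": 0,"ty": 0,"tz": 0,"roll": 0},
    {"tx": 0,"ty": 0,"tz": 0,"roll": 0},
    {"tx": 0,"ty": 0,"tz": 0,"roll": 0},
    {"tx": 0,"ty": 0,"tz": 0,"roll": 0},
    {"tx": 0,"ty": 0,"tz": 0,"roll": 0},
  ],
  jaw=1,
)

```text
t: 4.08
position: [0.5299, -0.3024, 0.0378]
tool_rot: [0.806, 0.592, 0.002, 0.006]
wrist_force: [-7.0, 4.0, 43.6]
opening: 0.0005
grip_force: 22.1
```

```bash
python3 -c "
from h import *
print(monitor.sense())
im=optics.capture('wrist');s=optics.capture('scene')
cv2.imwrite('pics/w2.png',np.hstack([cv2.resize(im,(400,300)),cv2.resize(s[120:270,120:320],(400,300),interpolation=cv2.INTER_CUBIC)]))"
```

```text
{'t': 4.075, 'joint_positions': array([-6.31558335e-01,  5.44736623e-01,  1.65447076e+00, -4.87761965e-04,
        9.30708655e-01, -3.27206273e-01]), 'joint_vel': array([ 0.00214928,  0.00642918, -0.00126841,  0.01570392, -0.0284974 ,
        0.00105235]), 'joint_efforts': array([-1.67398196e+00, -3.29755461e+01, -1.12553349e+01, -7.03422949e-01,
       -1.46211192e+00, -7.92245875e-03]), 'position': array([ 0.52986475, -0.30242847,  0.03781765]), 'tool_rot': array([0.80602573, 0.59185166, 0.00157153, 0.00562622]), 'wrist_force': array([-7.01993794,  4.03105854, 43.58786694]), 'wrist_torque': array([0.94897157, 1.68721133, 0.0072792 ]), 'grip_force': 22.068095169961452, 'opening': 0.00046676052223671165}
```

View pics/w2.png

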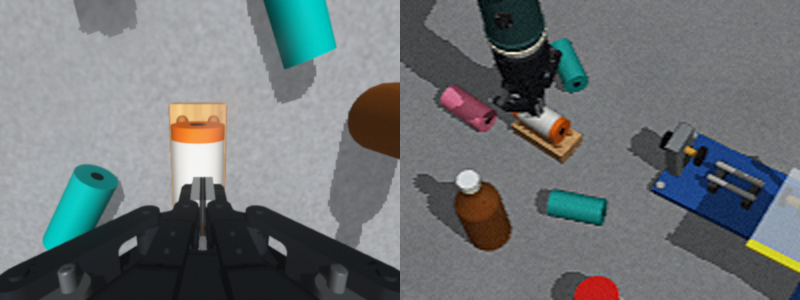

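The wrist picture and the 44 N upward force agree. The shut fingertips sit on top of the cartridge (z≈71 mm) while the TCP reads 38 mm. The real tips are therefore about 33 mm behind the nominal TCP. I'll lift, open and check the cartridge before descending further.

apply_moves(
  plan=[
    {"tx": 0,"ty": 0,"tz": -2,"roll": 0},
    {"tx": 0,"ty": 0,"tz": -4,"roll": 0},
    {"tx": 0,"ty": 0,"tz": -6,"roll": 0},
    {"tx": 0,"ty": 0,"tz": -6,"roll": 0},
  ],
)

```text
t: 4.68
position: [0.5266, -0.2998, 0.0919]
tool_rot: [0.806, 0.592, 0.001, 0.002]
wrist_force: [0.3, -0.3, -0.1]
opening: 0.0001
grip_force: 0.0
```

```bash
python3 -c "
from h import *
go((.5268,-.2995,.09),-17.5)
s=monitor.sense();np.save('w3.npy',np.r_[s['position'],s['tool_rot']]);im=optics.capture('wrist');print(s['opening'],s['grip_force'])
cv2.imwrite('pics/w3.png',im)
w=cam('wrist',s)
M=R.from_quat(s['tool_rot']).as_matrix()
for z in(0,-.015,-.03,-.04): print(z,proj(w,[s['position']+M@[.011,0,z],s['position']+M@[-.011,0,z]]).round(0).tolist())
for x in(.04,-.04): print(proj(w,[[.5268+.3*x,-.2995+.954*x,.071]]))
"
```

```text
pos [ 0.5266 -0.2998  0.0919] yaw -17.43 F [ 0.3 -0.3 -0.1] -> tx 0.04 ty 0.00 tz 0.19 roll 0.1 t 4.67
9.876402602274501e-05 0.0
0 [[283.0, 226.0], [283.0, 260.0]]
-0.015 [[283.0, 234.0], [283.0, 271.0]]
-0.03 [[283.0, 244.0], [283.0, 283.0]]
-0.04 [[283.0, 251.0], [283.0, 293.0]]
[[283.29754808 172.21006193]]
[[283.14282988 285.14631763]]
```

View pics/w3.png

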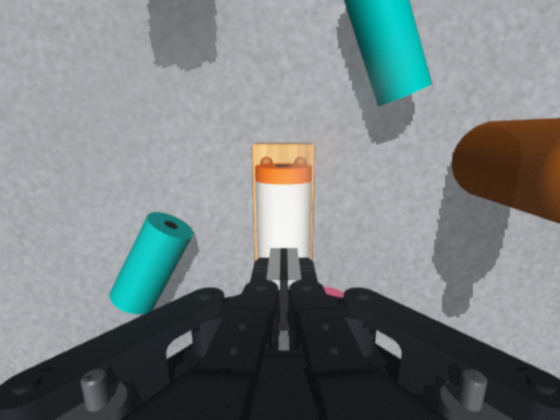

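The shut fingertips appear at row 248, which again puts them about 35 mm behind the nominal TCP. The cartridge is undisturbed (end at row 165, column 284). I'll descend with the jaws open to TCP z ≈ -6 mm.

apply_moves(
  plan=[
    {"tx": 0,"ty": 0,"tz": 0,"roll": 0},
    {"tx": 0,"ty": 0,"tz": 0,"roll": 0},
    {"tx": 0,"ty": 0,"tz": 1,"roll": 0},
    {"tx": 0,"ty": 0,"tz": 2.5,"roll": 0},
    {"tx": 0,"ty": 0,"tz": 4,"roll": 0},
  ],
  jaw=0,
)

```text
t: 5.35
position: [0.5249, -0.2986, 0.0486]
tool_rot: [0.806, 0.592, -0.0, -0.001]
wrist_force: [0.6, 0.2, 0.2]
opening: 0.0856
grip_force: 0.0
```

apply_moves(
  plan=[
    {"tx": 0,"ty": 0,"tz": 1.5,"roll": 0},
    {"tx": 0,"ty": 0,"tz": 3,"roll": 0},
    {"tx": 0,"ty": 0,"tz": 4.3,"roll": 0},
    {"tx": 0,"ty": 0,"tz": 5.2,"roll": 0},
    {"tx": 0,"ty": 0,"tz": 5.2,"roll": 0},
  ],
)

```text
t: 5.98
position: [0.5249, -0.2986, -0.0026]
tool_rot: [0.806, 0.592, -0.0, -0.001]
wrist_force: [0.9, 0.2, 1.1]
opening: 0.0852
grip_force: 0.0
```

```bash
python3 -c "
from h import *
go((.5268,-.2995,-.006),-17.5)"
```

```text
pos [ 0.5249 -0.2986 -0.0026] yaw -17.44 F [0.9 0.2 1.1] -> tx -0.03 ty 0.20 tz 0.34 roll 0.1 t 5.97
```

apply_moves(
  plan=[
    {"tx": 0,"ty": 0.15,"tz": 0.2,"roll": 0},
    {"tx": 0,"ty": 0.15,"tz": 0.2,"roll": 0},
    {"tx": 0,"ty": 0.15,"tz": 0.2,"roll": 0},
    {"tx": 0,"ty": 0.15,"tz": 0.2,"roll": 0},
    {"tx": 0,"ty": 0.15,"tz": 0.2,"roll": 0},
  ],
  jaw=1,
)

```text
t: 6.6
position: [0.5266, -0.2995, -0.003]
tool_rot: [0.806, 0.592, -0.0, 0.0]
wrist_force: [-3.5, 0.6, 6.0]
opening: 0.0385
grip_force: 59.8
```

Gripped (38.5 mm opening, 60 N). I'll lift and carry.

apply_moves(
  plan=[
    {"tx": 0,"ty": 0,"tz": -1.5,"roll": 0},
    {"tx": 0,"ty": 0,"tz": -4,"roll": 0},
    {"tx": 0,"ty": 0,"tz": -7,"roll": 0},
    {"tx": 0,"ty": 0,"tz": -10,"roll": 0},
    {"tx": 0,"ty": 0,"tz": -12,"roll": 0},
  ],
)

```text
t: 7.22
position: [0.5275, -0.2997, 0.1186]
tool_rot: [0.806, 0.592, 0.0, 0.001]
wrist_force: [0.4, -0.3, -2.3]
opening: 0.0383
grip_force: 60.4
```

```bash
python3 -c "
from h import *
go((.5346,.0109,.12),-11.3);print(monitor.sense()['opening'])"
```

```text
pos [ 0.5275 -0.2997  0.1186] yaw -17.43 F [ 0.4 -0.3 -2.3] -> tx 29.85 ty -8.62 tz -0.18 roll -6.1 t 7.22
0.03833926434231456
```

apply_moves(
  plan=[
    {"tx": 4,"ty": -1.2,"tz": -0.2,"roll": -1.2},
    {"tx": 10,"ty": -3,"tz": -0.2,"roll": -2.5},
    {"tx": 16,"ty": -4.7,"tz": -0.2,"roll": -4},
    {"tx": 22,"ty": -6.4,"tz": -0.2,"roll": -5},
    {"tx": 26,"ty": -7.5,"tz": -0.2,"roll": -6.1},
  ],
)

```text
t: 7.85
position: [0.5327, -0.0261, 0.119]
tool_rot: [0.773, 0.635, 0.0, 0.0]
wrist_force: [0.6, 0.2, -1.2]
opening: 0.0385
grip_force: 60.5
```

apply_moves(
  plan=[
    {"tx": 2.5,"ty": -0.7,"tz": 0,"roll": 0},
    {"tx": 3.9,"ty": -1.1,"tz": 0,"roll": 0},
    {"tx": 3.9,"ty": -1.1,"tz": 0,"roll": 0},
  ],
)

```text
t: 8.22
position: [0.53, 0.0119, 0.1186]
tool_rot: [0.773, 0.634, 0.0, 0.0]
wrist_force: [0.6, -1.0, -1.4]
opening: 0.0389
grip_force: 60.5
```

```bash
python3 -c "
from h import *
s=monitor.sense()
go((.5346,.0109,.0095),-11.3,s)
w=cam('wrist',s);im=optics.capture('wrist')
cv2.imwrite('pics/w4.png',im)
y=np.array([.196,.981,0]);c=np.array([.5346,.0109,0]);x=np.array([.981,-.196,0])
print(proj(w,[c+y*.041+x*.013+[0,0,.046],c+y*.041-x*.013+[0,0,.046],c+[0,0,.062],c+y*.082+[0,0,.07]]).round(0).tolist())
M=R.from_quat(s['tool_rot']).as_matrix();print(proj(w,[s['position']+M@[.04,0,-.074],s['position']+M@[.04,0,-.034]]))"
```

```text
pos [0.53   0.0119 0.1186] yaw -11.26 F [ 0.6 -1.  -1.4] -> tx -0.01 ty 0.46 tz 10.91 roll 0.0 t 8.22
[[305.0, 163.0], [273.0, 163.0], [289.0, 218.0], [290.0, 107.0]]
[[283.1105686  209.93821217]
 [283.1437127  188.52237328]]
```

View pics/w4.png

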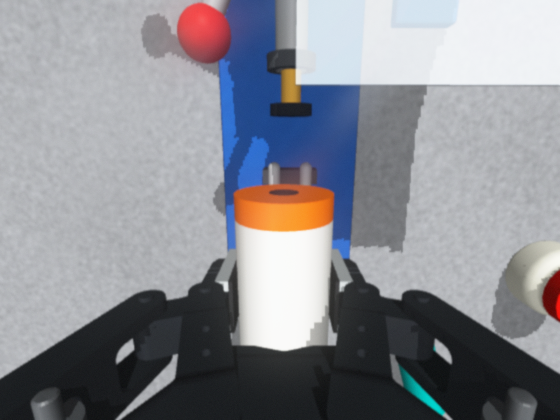

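Rods at columns 274 and 306 match the prediction. I'll correct 4.5 mm sideways and 3 mm back, then lower.

apply_moves(
  plan=[
    {"tx": -0.3,"ty": 0.4,"tz": 2,"roll": 0},
    {"tx": -0.3,"ty": 0.45,"tz": 4,"roll": 0},
    {"tx": -0.3,"ty": 0.45,"tz": 6,"roll": 0},
    {"tx": -0.3,"ty": 0.45,"tz": 8,"roll": 0},
    {"tx": -0.3,"ty": 0.45,"tz": 9,"roll": 0},
  ],
)

```text
t: 8.9
position: [0.5335, 0.0064, 0.0272]
tool_rot: [0.774, 0.633, -0.001, -0.0]
wrist_force: [0.7, -0.4, -1.5]
opening: 0.0387
grip_force: 60.5
```

apply_moves(
  plan=[
    {"tx": 0,"ty": 0,"tz": 0.6,"roll": 0},
    {"tx": 0,"ty": 0,"tz": 1.2,"roll": 0},
    {"tx": 0,"ty": 0,"tz": 1.6,"roll": 0},
    {"tx": 0,"ty": 0,"tz": 1.6,"roll": 0},
  ],
)

```text
t: 9.4
position: [0.5338, 0.0078, 0.0121]
tool_rot: [0.773, 0.634, -0.0, -0.0]
wrist_force: [-1.5, -0.0, -1.6]
opening: 0.0385
grip_force: 60.5
```

```bash
python3 -c "
from h import *
go((.534,.008,.008),-11.3)"
```

```text
pos [0.5338 0.0078 0.0121] yaw -11.32 F [-1.5 -0.  -1.6] -> tx 0.03 ty 0.02 tz 0.41 roll -0.0 t 9.4
```

apply_moves(
  plan=[
    {"tx": 0,"ty": 0,"tz": 0.2,"roll": 0},
    {"tx": 0,"ty": 0,"tz": 0.4,"roll": 0},
    {"tx": 0,"ty": 0,"tz": 0.4,"roll": 0},
  ],
)

```text
t: 9.78
position: [0.5337, 0.0078, 0.0081]
tool_rot: [0.773, 0.634, -0.0, -0.0]
wrist_force: [0.1, -0.2, -2.2]
opening: 0.0385
grip_force: 60.5
```

apply_moves(
  plan=[
    {"tx": 0,"ty": 0,"tz": 0.15,"roll": 0},
    {"tx": 0,"ty": 0,"tz": 0.15,"roll": 0},
  ],
)

```text
t: 10.02
position: [0.5343, 0.0077, 0.0075]
tool_rot: [0.773, 0.634, 0.0, 0.0]
wrist_force: [-1.5, 0.3, 7.4]
opening: 0.039
grip_force: 61.5
```

Contact felt (7 N upward), so I'll release and lift.

apply_moves(
  plan=[
    {"tx": 0,"ty": 0,"tz": 0,"roll": 0},
    {"tx": 0,"ty": 0,"tz": 0,"roll": 0},
    {"tx": 0,"ty": 0,"tz": 0,"roll": 0},
    {"tx": 0,"ty": 0,"tz": 0,"roll": 0},
  ],
  jaw=0,
)

```text
t: 10.52
position: [0.5338, 0.0077, 0.0066]
tool_rot: [0.773, 0.634, -0.0, -0.0]
wrist_force: [0.7, 0.8, 0.2]
opening: 0.085
grip_force: 0.0
```

apply_moves(
  plan=[
    {"tx": 0,"ty": 0,"tz": -1.5,"roll": 0},
    {"tx": 0,"ty": 0,"tz": -4,"roll": 0},
    {"tx": 0,"ty": 0,"tz": -8,"roll": 0},
    {"tx": 0,"ty": 0,"tz": -12,"roll": 0},
    {"tx": 0,"ty": 0,"tz": -15,"roll": 0},
  ],
)

```text
t: 11.15
position: [0.5345, 0.0076, 0.1596]
tool_rot: [0.773, 0.634, 0.001, 0.001]
wrist_force: [-0.5, 0.1, -0.0]
opening: 0.0858
grip_force: 0.0
```

```bash
python3 -c "
from h import *
s=monitor.sense();print(s['position'],s['opening'])
t=optics.capture('top');cv2.imwrite('pics/t5.png',t)
im=optics.capture('wrist');w=cam('wrist',s);cv2.imwrite('pics/w5.png',im)
y=np.array([.196,.981,0]);c=np.array([.5346,.0109,0])
# orange cap pixels
hsv=cv2.cvtColor(im,cv2.COLOR_BGR2HSV);m=cv2.inRange(hsv,(6,180,120),(16,255,255));n,l,st,ce=cv2.connectedComponentsWithStats(m)
for i in range(1,n):
  if st[i,4]>60: print(st[i],ce[i].round(),[(plane(w,(ce[i][0],r),.07)-c).dot(y).round(4) for r in (st[i,1],st[i,1]+st[i,3])])
hsv=cv2.cvtColor(t,cv2.COLOR_BGR2HSV);m=cv2.inRange(hsv,(0,200,100),(4,255,255));n,l,st,ce=cv2.connectedComponentsWithStats(m)
T=cam('top')
for i in range(1,n):
  if st[i,4]>30: print('red',ce[i],plane(T,ce[i],.13))
"
```

```text
[0.53448591 0.00764627 0.15960603] 0.08581381595961975
[259 159  25  13 251] [269. 165.] [np.float64(0.0394), np.float64(0.0283)]
[261 239  39  13 337] [280. 245.] [np.float64(-0.0331), np.float64(-0.0458)]
[472 390  25  30 254] [483. 407.] [np.float64(-0.2032), np.float64(-0.2436)]
```

The cartridge sits in the cradle within about 3 mm of centre. Next I'll shut the jaws and push the spokes. Spoke A (world 144.6°) goes about 35°, then B and so on, keeping the finger on the open side.

```bash
cat >> h.py <<'E'
HUB=np.array([.5758,.2168]); RR=.080
def fing(th,gap=0):
    a=np.radians(th); return HUB+RR*np.array([np.cos(a),np.sin(a)])-(.017+gap)*np.array([np.sin(a),-np.cos(a)])
def at(th,gap,z=.077,s=None): go((*fing(th,gap),z),(th+180+180)%360-180,s)
def rows(step,n=5,th=144.6):
    phi=np.radians(th+180); x=np.array([-np.sin(phi),np.cos(phi)]); y=np.array([np.cos(phi),np.sin(phi)])
    for i in range(1,n+1):
        d=(fing(th-step*i)-fing(th))*100; print("{tx %.2f ty %.2f roll %.1f}"%(d@x,d@y,step*i),end=" ")
    print()
E
python3 -c "
from h import *
at(144.6,.012,.16);at(144.6,.012);rows(6);rows(2);rows(1)"
```

```text
pos [0.5368 0.0074 0.1613] yaw -11.33 F [1.2 0.2 0.3] -> tx 21.91 ty -8.77 tz 0.07 roll 24.1 t 11.25
pos [0.5368 0.0074 0.1613] yaw -11.33 F [1.2 0.2 0.3] -> tx 21.91 ty -8.84 tz 8.37 roll 24.1 t 11.25
{tx 0.85 ty -0.13 roll 6.0} {tx 1.70 ty -0.18 roll 12.0} {tx 2.56 ty -0.13 roll 18.0} {tx 3.40 ty 0.00 roll 24.0} {tx 4.23 ty 0.22 roll 30.0} 
{tx 0.28 ty -0.05 roll 2.0} {tx 0.56 ty -0.10 roll 4.0} {tx 0.85 ty -0.13 roll 6.0} {tx 1.13 ty -0.16 roll 8.0} {tx 1.42 ty -0.17 roll 10.0} 
{tx 0.14 ty -0.03 roll 1.0} {tx 0.28 ty -0.05 roll 2.0} {tx 0.42 ty -0.08 roll 3.0} {tx 0.56 ty -0.10 roll 4.0} {tx 0.70 ty -0.12 roll 5.0}
```

apply_moves(
  plan=[
    {"tx": 4,"ty": -3,"tz": -1.5,"roll": 5},
    {"tx": 10,"ty": -6,"tz": -1.5,"roll": 10},
    {"tx": 16,"ty": -8.8,"tz": -1.5,"roll": 17},
    {"tx": 20,"ty": -8.8,"tz": -1,"roll": 24},
    {"tx": 21.9,"ty": -8.8,"tz": 0,"roll": 24},
  ],
  jaw=1,
)

```text
t: 11.88
position: [0.4905, 0.2421, 0.1567]
tool_rot: [0.888, 0.46, 0.001, -0.0]
wrist_force: [0.0, -0.6, -0.5]
opening: 0.0003
grip_force: 0.0
```

apply_moves(
  plan=[
    {"tx": 0,"ty": 0,"tz": 0,"roll": 0},
    {"tx": 0,"ty": 0,"tz": 0,"roll": 0},
  ],
)

```text
t: 12.12
position: [0.4902, 0.2383, 0.1563]
tool_rot: [0.888, 0.459, -0.001, 0.0]
wrist_force: [0.5, -0.4, 0.6]
opening: -0.0002
grip_force: 0.0
```

```bash
python3 -c "
from h import *
s=monitor.sense();at(144.6,.012,s=s);print(s['opening'])
im=optics.capture('wrist');cv2.imwrite('pics/w6.png',im)
w=cam('wrist',s);a=np.radians(144.6);u=np.array([np.cos(a),np.sin(a)])
print(proj(w,[[*(HUB+r*u),.131] for r in(.03,.06,.09,.108)]).round())"
```

```text
pos [0.4902 0.2383 0.1563] yaw -35.32 F [ 0.5 -0.4  0.6] -> tx 0.32 ty 0.22 tz 7.93 roll 0.1 t 12.12
-0.00017521628137331845
[[363. 184.]
 [317. 184.]
 [272. 184.]
 [245. 184.]]
```

View pics/w6.png

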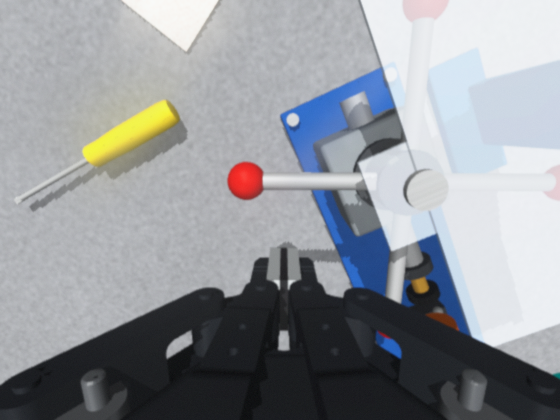

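Spoke A lies at row 182 with its ball at (245,180), matching the prediction. The finger, at column 284, will meet bare rod. Descending.

apply_moves(
  plan=[
    {"tx": 0.1,"ty": 0.1,"tz": 2.5,"roll": 0},
    {"tx": 0.1,"ty": 0.1,"tz": 5,"roll": 0},
    {"tx": 0.1,"ty": 0.2,"tz": 7,"roll": 0},
    {"tx": 0.1,"ty": 0.2,"tz": 7.9,"roll": 0},
    {"tx": 0.1,"ty": 0.2,"tz": 7.9,"roll": 0},
  ],
)

```text
t: 12.8
position: [0.4927, 0.2385, 0.0775]
tool_rot: [0.889, 0.459, -0.001, 0.0]
wrist_force: [-0.6, 0.7, 0.3]
opening: -0.0001
grip_force: 0.0
```

```bash
python3 -c "
from h import *
at(144.6,0)"
```

```text
pos [0.4927 0.2385 0.0775] yaw -35.38 F [-0.6  0.7  0.3] -> tx 1.35 ty 0.04 tz 0.05 roll 0.0 t 12.8
```

apply_moves(
  plan=[
    {"tx": 0.8,"ty": 0,"tz": 0,"roll": 0},
    {"tx": 1.4,"ty": 0,"tz": 0,"roll": 0},
    {"tx": 2.2,"ty": -0.1,"tz": 0,"roll": 6},
    {"tx": 3.1,"ty": -0.15,"tz": 0,"roll": 12},
    {"tx": 3.9,"ty": -0.1,"tz": 0,"roll": 18},
  ],
)

```text
t: 13.42
position: [0.514, 0.2714, 0.078]
tool_rot: [0.95, 0.313, -0.001, 0.001]
wrist_force: [-1.9, -4.5, 2.4]
opening: 0.0002
grip_force: 2.2
```

```bash
python3 -c "
from h import *
at(126.6,0);at(109,0)"
```

```text
pos [0.514  0.2714 0.078 ] yaw -53.48 F [-1.9 -4.5  2.4] -> tx 0.01 ty 0.07 tz 0.10 roll -0.1 t 13.43
pos [0.514  0.2714 0.078 ] yaw -53.48 F [-1.9 -4.5  2.4] -> tx 2.51 ty -0.08 tz 0.09 roll 17.5 t 13.43
```

apply_moves(
  plan=[
    {"tx": 0.85,"ty": -0.1,"tz": 0,"roll": 6},
    {"tx": 1.7,"ty": -0.15,"tz": 0,"roll": 12},
    {"tx": 2.5,"ty": -0.1,"tz": 0,"roll": 18},
    {"tx": 2.5,"ty": -0.1,"tz": 0,"roll": 18},
  ],
)

```text
t: 13.92
position: [0.5342, 0.2881, 0.0779]
tool_rot: [0.987, 0.163, 0.0, -0.0]
wrist_force: [-1.2, -0.7, 0.5]
opening: 0.0002
grip_force: 0.6
```

apply_moves(
  plan=[
    {"tx": -1.2,"ty": 0,"tz": 0,"roll": 0},
    {"tx": -1.2,"ty": 0,"tz": -4,"roll": 0},
    {"tx": -1.2,"ty": 0,"tz": -8.5,"roll": 0},
    {"tx": -1.2,"ty": 0,"tz": -8.5,"roll": 0},
  ],
)

```text
t: 14.42
position: [0.525, 0.2848, 0.1668]
tool_rot: [0.987, 0.163, 0.004, -0.001]
wrist_force: [0.4, 0.4, -0.2]
opening: 0.0001
grip_force: 0.0
```

```bash
python3 -c "
from h import *
T=cam('top');t=optics.capture('top')
hsv=cv2.cvtColor(t,cv2.COLOR_BGR2HSV);m=cv2.inRange(hsv,(0,170,80),(5,255,255))|cv2.inRange(hsv,(174,170,80),(180,255,255));n,l,st,ce=cv2.connectedComponentsWithStats(m)
for i in range(1,n):
  if st[i,4]>20:
    p=plane(T,ce[i],.127);d=p[:2]-HUB;print(ce[i].round(1),st[i,4],np.hypot(*d).round(4),np.degrees(np.arctan2(d[1],d[0])).round(1))
at(-160.4,.012,.16)"
```

```text
[323.7 132.5] 404 0.3682 -60.9
[205.6 252.7] 73 0.1074 -160.9
pos [0.5235 0.2842 0.1646] yaw -71.26 F [-0.1 -0.2 -0.4] -> tx -5.17 ty 11.08 tz 0.44 roll -90.9 t 14.47
```

apply_moves(
  plan=[
    {"tx": -2,"ty": 2,"tz": 0,"roll": -10},
    {"tx": -4,"ty": 4,"tz": 0,"roll": -20},
    {"tx": -5.1,"ty": 6,"tz": 0,"roll": -30},
    {"tx": -5.1,"ty": 8,"tz": 0,"roll": -40},
    {"tx": -5.1,"ty": 11,"tz": 0,"roll": -50},
  ],
)

```text
t: 15.1
position: [0.5079, 0.1626, 0.1613]
tool_rot: [0.824, 0.567, -0.001, -0.001]
wrist_force: [-0.6, -0.3, 0.4]
opening: -0.0001
grip_force: 0.0
```

apply_moves(
  plan=[
    {"roll": -10},
    {"roll": -20},
    {"roll": -30},
    {"roll": -40.5},
    {"roll": -40.5},
  ],
)

```text
invalid input at $.plan[0]: expected keys tx, ty, tz, roll
```

```bash
python3 -c "
from h import *
at(-160.9,.012)"
```

```text
pos [0.5079 0.1626 0.1613] yaw -20.9 F [-0.6 -0.3  0.4] -> tx 0.13 ty 0.17 tz 8.43 roll -40.0 t 15.1
```

apply_moves(
  plan=[
    {"tx": 0.1,"ty": 0.1,"tz": 0,"roll": -10},
    {"tx": 0.1,"ty": 0.1,"tz": 0,"roll": -20},
    {"tx": 0.1,"ty": 0.1,"tz": 0,"roll": -30},
    {"tx": 0.1,"ty": 0.1,"tz": 0,"roll": -40},
    {"tx": 0.1,"ty": 0.1,"tz": 2,"roll": -40},
  ],
)

```text
t: 15.72
position: [0.5108, 0.1637, 0.1423]
tool_rot: [0.582, 0.813, 0.0, 0.0]
wrist_force: [0.4, 0.7, -0.1]
opening: -0.0001
grip_force: 0.0
```

apply_moves(
  plan=[
    {"tx": 0,"ty": 0,"tz": 2.5,"roll": 0},
    {"tx": 0,"ty": 0,"tz": 5,"roll": 0},
    {"tx": 0,"ty": 0,"tz": 6.3,"roll": 0},
    {"tx": 0,"ty": 0,"tz": 6.3,"roll": 0},
  ],
)

```text
t: 16.23
position: [0.5092, 0.1634, 0.0783]
tool_rot: [0.583, 0.813, -0.001, -0.001]
wrist_force: [0.5, 0.6, -0.6]
opening: -0.0002
grip_force: 0.0
```

```bash
python3 -c "
from h import *
at(-160.9,0)"
```

```text
pos [0.5092 0.1634 0.0783] yaw 18.69 F [ 0.5  0.6 -0.6] -> tx 1.17 ty 0.03 tz 0.13 roll -0.4 t 16.23
```

apply_moves(
  plan=[
    {"tx": 0.7,"ty": 0,"tz": 0,"roll": 0},
    {"tx": 1.2,"ty": 0,"tz": 0,"roll": 0},
    {"tx": 2.05,"ty": -0.1,"tz": 0,"roll": 6},
    {"tx": 2.9,"ty": -0.15,"tz": 0,"roll": 12},
    {"tx": 3.75,"ty": -0.1,"tz": 0,"roll": 18},
  ],
)

```text
t: 16.85
position: [0.4982, 0.1985, 0.0805]
tool_rot: [0.704, 0.71, -0.0, 0.001]
wrist_force: [1.3, -4.7, 1.2]
opening: -0.0
grip_force: 2.4
```

apply_moves(
  plan=[
    {"tx": 0.85,"ty": -0.13,"tz": 0,"roll": 6},
    {"tx": 1.7,"ty": -0.18,"tz": 0,"roll": 12},
    {"tx": 2.56,"ty": -0.13,"tz": 0,"roll": 18},
    {"tx": 3.4,"ty": 0,"tz": 0,"roll": 24},
    {"tx": 4.23,"ty": 0.22,"tz": 0,"roll": 30},
  ],
)

```text
t: 17.48
position: [0.4997, 0.2407, 0.0805]
tool_rot: [0.864, 0.504, -0.0, 0.001]
wrist_force: [0.8, -6.6, 1.8]
opening: -0.0001
grip_force: 2.3
```

```bash
python3 -c "
from h import *
at(-208.9,0);at(-245.5,0)"
```

```text
pos [0.4997 0.2407 0.0805] yaw -29.47 F [ 0.8 -6.6  1.8] -> tx -0.12 ty -0.19 tz 0.35 roll -0.6 t 17.48
pos [0.4997 0.2407 0.0805] yaw -29.47 F [ 0.8 -6.6  1.8] -> tx 4.99 ty 0.33 tz 0.34 roll 36.0 t 17.48
```

apply_moves(
  plan=[
    {"tx": 0.85,"ty": -0.2,"tz": 0.1,"roll": 6},
    {"tx": 1.7,"ty": -0.3,"tz": 0.2,"roll": 12},
    {"tx": 2.55,"ty": -0.25,"tz": 0.3,"roll": 18},
    {"tx": 3.4,"ty": -0.1,"tz": 0.3,"roll": 24},
    {"tx": 4.2,"ty": 0.1,"tz": 0.3,"roll": 30},
  ],
)

```text
t: 18.1
position: [0.5195, 0.2771, 0.0771]
tool_rot: [0.965, 0.263, -0.001, 0.0]
wrist_force: [-2.0, -3.4, 2.0]
opening: 0.0001
grip_force: 2.2
```

apply_moves(
  plan=[
    {"tx": 0.85,"ty": -0.1,"tz": 0,"roll": 6},
    {"tx": 0.85,"ty": -0.1,"tz": 0,"roll": 6},
  ],
)

```text
t: 18.35
position: [0.5275, 0.2831, 0.0771]
tool_rot: [0.977, 0.214, -0.0, -0.0]
wrist_force: [-2.3, -0.2, 0.5]
opening: -0.0002
grip_force: 0.7
```

apply_moves(
  plan=[
    {"tx": -1.2,"ty": 0,"tz": 0,"roll": 0},
    {"tx": -1.2,"ty": 0,"tz": -4,"roll": 0},
    {"tx": -1.2,"ty": 0,"tz": -8.5,"roll": 0},
    {"tx": -1.2,"ty": 0,"tz": -8.5,"roll": 0},
  ],
)

```text
t: 18.85
position: [0.5194, 0.2785, 0.1658]
tool_rot: [0.977, 0.214, 0.004, -0.001]
wrist_force: [1.0, 0.1, -0.2]
opening: -0.0
grip_force: 0.0
```

```bash
cat > balls.py <<'E'
from h import *
T=cam('top');t=optics.capture('top')
hsv=cv2.cvtColor(t,cv2.COLOR_BGR2HSV);m=cv2.inRange(hsv,(0,170,80),(5,255,255))|cv2.inRange(hsv,(174,170,80),(180,255,255));n,l,st,ce=cv2.connectedComponentsWithStats(m)
for i in range(1,n):
  if st[i,4]>20:
    p=plane(T,ce[i],.127);d=p[:2]-HUB;print(ce[i].round(1),st[i,4],np.hypot(*d).round(4),np.degrees(np.arctan2(d[1],d[0])).round(1))
E
python3 balls.py; python3 -c "
from h import *
at(-156.5,.012,.16)"
```

```text
[323.7 132.5] 407 0.368 -60.9
[209.9 250.9] 73 0.1075 -155.0
pos [0.5178 0.2778 0.1637] yaw -65.27 F [-0.3 -0.2  0.1] -> tx -5.35 ty 10.70 tz 0.35 roll -88.8 t 18.9
```

apply_moves(
  plan=[
    {"tx": -2,"ty": 2,"tz": 0,"roll": -10},
    {"tx": -4,"ty": 4,"tz": 0,"roll": -20},
    {"tx": -5.2,"ty": 6,"tz": 0,"roll": -30},
    {"tx": -5.3,"ty": 8,"tz": 0,"roll": -40},
    {"tx": -5.3,"ty": 10.7,"tz": 0,"roll": -50},
  ],
)

```text
t: 19.52
position: [0.5117, 0.1574, 0.1602]
tool_rot: [0.793, 0.609, -0.001, -0.001]
wrist_force: [0.8, -0.0, 0.2]
opening: 0.0002
grip_force: 0.0
```

```bash
python3 -c "
from h import *
at(-155,.012)"
```

```text
pos [0.5117 0.1574 0.1602] yaw -14.92 F [ 0.8 -0.   0.2] -> tx 0.04 ty 0.41 tz 8.32 roll -39.9 t 19.52
```

apply_moves(
  plan=[
    {"tx": 0,"ty": 0.3,"tz": 0,"roll": -10},
    {"tx": 0,"ty": 0.3,"tz": 0,"roll": -20},
    {"tx": 0,"ty": 0.3,"tz": 0,"roll": -30},
    {"tx": 0,"ty": 0.3,"tz": 0,"roll": -40},
    {"tx": 0,"ty": 0.3,"tz": 2,"roll": -40},
  ],
)

```text
t: 20.15
position: [0.5162, 0.1573, 0.1413]
tool_rot: [0.539, 0.843, 0.0, 0.0]
wrist_force: [0.1, -0.9, -0.8]
opening: 0.0001
grip_force: 0.0
```

apply_moves(
  plan=[
    {"tx": 0,"ty": 0,"tz": 2.5,"roll": 0},
    {"tx": 0,"ty": 0,"tz": 5,"roll": 0},
    {"tx": 0,"ty": 0,"tz": 6.3,"roll": 0},
    {"tx": 0,"ty": 0,"tz": 6.3,"roll": 0},
  ],
)

```text
t: 20.65
position: [0.5148, 0.1571, 0.0774]
tool_rot: [0.54, 0.842, -0.001, -0.001]
wrist_force: [-0.1, -0.2, 0.8]
opening: -0.0001
grip_force: 0.0
```

```bash
python3 -c "
from h import *
at(-155,0)"
```

```text
pos [0.5148 0.1571 0.0774] yaw 24.68 F [-0.1 -0.2  0.8] -> tx 1.13 ty 0.05 tz 0.04 roll -0.3 t 20.65
```

apply_moves(
  plan=[
    {"tx": 0.7,"ty": 0,"tz": 0,"roll": 0},
    {"tx": 1.2,"ty": 0,"tz": 0,"roll": 0},
    {"tx": 2.05,"ty": -0.1,"tz": 0.1,"roll": 6},
    {"tx": 2.9,"ty": -0.15,"tz": 0.1,"roll": 12},
    {"tx": 3.75,"ty": -0.1,"tz": 0.1,"roll": 18},
  ],
)

```text
t: 21.28
position: [0.5006, 0.1907, 0.0787]
tool_rot: [0.666, 0.746, 0.0, 0.001]
wrist_force: [2.2, -4.9, 1.2]
opening: 0.0
grip_force: 2.4
```

apply_moves(
  plan=[
    {"tx": 0.7,"ty": -0.12,"tz": 0.1,"roll": 5},
    {"tx": 1.4,"ty": -0.17,"tz": 0.1,"roll": 10},
    {"tx": 2.1,"ty": -0.18,"tz": 0.1,"roll": 15},
    {"tx": 2.7,"ty": -0.1,"tz": 0.1,"roll": 19},
    {"tx": 3.1,"ty": -0.05,"tz": 0.1,"roll": 22},
  ],
)

```text
t: 21.9
position: [0.4964, 0.2215, 0.0777]
tool_rot: [0.795, 0.606, 0.0, 0.001]
wrist_force: [0.9, -6.0, 2.6]
opening: -0.0001
grip_force: 2.4
```

```bash
cat > f.py <<'E'
from h import *
s=monitor.sense();M=R.from_quat(s['tool_rot']).as_matrix();f=M.T@s['wrist_force'];d=s['position'][:2]-HUB
th=np.degrees(np.arctan2(d[1],d[0]))-12
print('Ft',(-f[0]).round(2),'tau/.088 (N at 88mm)',(-(d[0]*s['wrist_force'][1]-d[1]*s['wrist_force'][0])/.088).round(2),'tool force',f.round(1),'r',np.hypot(*d).round(4),'spoke~',th.round(1),'z',s['position'][2].round(4),'t',s['t'])
at((th+180)%360-180,0,s=s)
E
python3 f.py
```

```text
Ft 5.52 tau/.088 (N at 88mm) -5.34 tool force [-5.5  2.5 -2.6] r 0.0796 spoke~ 164.6 z 0.0777 t 21.9
pos [0.4964 0.2215 0.0777] yaw -15.38 F [ 0.9 -6.   2.6] -> tx -0.05 ty -0.22 tz 0.07 roll -0.0 t 21.9
```

apply_moves(
  plan=[
    {"tx": 0.42,"ty": -0.13,"tz": 0,"roll": 3},
    {"tx": 0.85,"ty": -0.2,"tz": 0,"roll": 6},
    {"tx": 1.28,"ty": -0.25,"tz": 0,"roll": 9},
  ],
)

```text
t: 22.28
position: [0.4971, 0.2342, 0.0775]
tool_rot: [0.84, 0.542, 0.0, 0.001]
wrist_force: [0.7, -5.5, 0.3]
opening: -0.0002
grip_force: 2.3
```

```bash
sed -i "s/(-(d\[0\]/((d[0]/" f.py; python3 f.py
```

```text
Ft 4.73 tau/.088 (N at 88mm) 4.78 tool force [-4.7  2.9 -0.3] r 0.0806 spoke~ 155.6 z 0.0775 t 22.275
pos [0.4971 0.2342 0.0775] yaw -24.38 F [ 0.7 -5.5  0.3] -> tx -0.02 ty -0.12 tz 0.05 roll 0.1 t 22.27
```

apply_moves(
  plan=[
    {"tx": 0.35,"ty": -0.1,"tz": 0,"roll": 2.5},
    {"tx": 0.7,"ty": -0.15,"tz": 0,"roll": 5},
    {"tx": 1.06,"ty": -0.2,"tz": 0,"roll": 7.5},
  ],
)

```text
t: 22.65
position: [0.4992, 0.2445, 0.0773]
tool_rot: [0.874, 0.486, -0.0, 0.001]
wrist_force: [-0.0, -6.1, 1.5]
opening: 0.0002
grip_force: 2.3
```

```bash
python3 f.py
```

```text
Ft 5.16 tau/.088 (N at 88mm) 5.29 tool force [-5.2  3.2 -1.4] r 0.0815 spoke~ 148.1 z 0.0773 t 22.65
pos [0.4992 0.2445 0.0773] yaw -31.86 F [-0.  -6.1  1.5] -> tx -0.01 ty -0.03 tz 0.03 roll 0.0 t 22.65
```

apply_moves(
  plan=[
    {"tx": 0.35,"ty": -0.07,"tz": 0,"roll": 2.5},
    {"tx": 0.7,"ty": -0.12,"tz": 0,"roll": 5},
    {"tx": 1.06,"ty": -0.15,"tz": 0,"roll": 7.5},
  ],
)

```text
t: 23.02
position: [0.5031, 0.2542, 0.0772]
tool_rot: [0.904, 0.428, -0.001, 0.001]
wrist_force: [0.4, -5.8, 1.9]
opening: -0.0001
grip_force: 2.2
```

```bash
python3 f.py
```

```text
Ft 4.21 tau/.088 (N at 88mm) 4.6 tool force [-4.2  4.  -1.9] r 0.0818 spoke~ 140.8 z 0.0772 t 23.025
pos [0.5031 0.2542 0.0772] yaw -39.36 F [ 0.4 -5.8  1.9] -> tx 0.00 ty 0.00 tz 0.02 roll -0.1 t 23.02
```

apply_moves(
  plan=[
    {"tx": 0.35,"ty": 0.0,"tz": 0,"roll": 2.5},
    {"tx": 0.7,"ty": 0.05,"tz": 0,"roll": 5},
    {"tx": 1.06,"ty": 0.05,"tz": 0,"roll": 7.5},
  ],
)

```text
t: 23.4
position: [0.5083, 0.2626, 0.0769]
tool_rot: [0.93, 0.367, -0.002, 0.0]
wrist_force: [-4.2, -1.6, 2.8]
opening: 0.0001
grip_force: 2.4
```

```bash
python3 f.py
```

```text
Ft 4.13 tau/.088 (N at 88mm) 3.37 tool force [-4.1 -1.7 -2.8] r 0.0816 spoke~ 133.9 z 0.0769 t 23.4
pos [0.5083 0.2626 0.0769] yaw -46.88 F [-4.2 -1.6  2.8] -> tx -0.00 ty -0.02 tz -0.01 roll -0.7 t 23.4
```

apply_moves(
  plan=[
    {"tx": 0.35,"ty": -0.07,"tz": 0,"roll": 2.5},
    {"tx": 0.7,"ty": -0.12,"tz": 0,"roll": 5},
    {"tx": 1.06,"ty": -0.15,"tz": 0,"roll": 7.5},
  ],
)

```text
t: 23.78
position: [0.515, 0.2711, 0.077]
tool_rot: [0.952, 0.306, -0.002, 0.0]
wrist_force: [-4.9, -1.7, 3.8]
opening: 0.0001
grip_force: 2.4
```

```bash
python3 f.py
```

```text
Ft 4.97 tau/.088 (N at 88mm) 4.18 tool force [-5.  -1.5 -3.8] r 0.0815 spoke~ 126.3 z 0.077 t 23.775
pos [0.515  0.2711 0.077 ] yaw -54.38 F [-4.9 -1.7  3.8] -> tx -0.01 ty -0.03 tz -0.00 roll -0.6 t 23.77
```

apply_moves(
  plan=[
    {"tx": 0.35,"ty": -0.07,"tz": 0,"roll": 2.5},
    {"tx": 0.7,"ty": -0.12,"tz": 0,"roll": 5},
    {"tx": 1.06,"ty": -0.15,"tz": 0,"roll": 7.5},
  ],
)

```text
t: 24.15
position: [0.5227, 0.2787, 0.077]
tool_rot: [0.97, 0.243, -0.002, 0.0]
wrist_force: [-5.0, -1.6, 2.5]
opening: -0.0002
grip_force: 2.4
```

```bash
python3 f.py
```

```text
Ft 5.21 tau/.088 (N at 88mm) 4.51 tool force [-5.2 -1.  -2.5] r 0.0815 spoke~ 118.7 z 0.077 t 24.15
pos [0.5227 0.2787 0.077 ] yaw -61.88 F [-5.  -1.6  2.5] -> tx -0.00 ty -0.02 tz -0.00 roll -0.5 t 24.15
```

apply_moves(
  plan=[
    {"tx": 0.35,"ty": -0.07,"tz": 0,"roll": 2.5},
    {"tx": 0.7,"ty": -0.12,"tz": 0,"roll": 5},
    {"tx": 1.06,"ty": -0.15,"tz": 0,"roll": 7.5},
  ],
)

```text
t: 24.52
position: [0.5304, 0.2848, 0.0769]
tool_rot: [0.984, 0.179, -0.003, 0.0]
wrist_force: [-7.7, -2.4, 5.3]
opening: -0.0002
grip_force: 4.1
```

```bash
python3 f.py
```

```text
Ft 8.05 tau/.088 (N at 88mm) 7.16 tool force [-8.1 -0.5 -5.2] r 0.0817 spoke~ 111.7 z 0.0769 t 24.525
pos [0.5304 0.2848 0.0769] yaw -69.38 F [-7.7 -2.4  5.3] -> tx -0.00 ty -0.00 tz -0.01 roll -1.1 t 24.52
```

Ft rose to 8.1 N (7.3 N at 88 mm), so the nose is gripping. I'll finish with small steps.

apply_moves(
  plan=[
    {"tx": 0.14,"ty": -0.03,"tz": 0,"roll": 1},
    {"tx": 0.28,"ty": -0.05,"tz": 0,"roll": 2},
  ],
)

```text
t: 24.78
position: [0.5322, 0.286, 0.0769]
tool_rot: [0.987, 0.162, -0.003, 0.0]
wrist_force: [-9.5, -2.1, 5.0]
opening: 0.0
grip_force: 4.6
```

```bash
python3 f.py
```

```text
Ft 9.75 tau/.088 (N at 88mm) 8.55 tool force [-9.7 -1.  -5. ] r 0.0818 spoke~ 110.2 z 0.0769 t 24.775
pos [0.5322 0.286  0.0769] yaw -71.33 F [-9.5 -2.1  5. ] -> tx 0.00 ty -0.00 tz -0.01 roll -1.6 t 24.77
```

apply_moves(
  plan=[
    {"tx": 0.13,"ty": -0.03,"tz": 0,"roll": 1},
  ],
)

```text
t: 24.9
position: [0.5329, 0.2866, 0.0768]
tool_rot: [0.988, 0.154, -0.003, 0.001]
wrist_force: [-9.5, -2.5, 6.2]
opening: 0.0002
grip_force: 5.0
```

```bash
python3 f.py
```

```text
Ft 9.86 tau/.088 (N at 88mm) 8.75 tool force [-9.9 -0.5 -6.2] r 0.0819 spoke~ 109.6 z 0.0768 t 24.9
pos [0.5329 0.2866 0.0768] yaw -72.33 F [-9.5 -2.5  6.2] -> tx 0.00 ty 0.01 tz -0.02 roll -1.9 t 24.9
```

apply_moves(
  plan=[
    {"tx": 0.14,"ty": -0.03,"tz": 0,"roll": 0.5},
  ],
)

```text
t: 25.02
position: [0.5338, 0.2871, 0.0768]
tool_rot: [0.989, 0.149, -0.004, 0.001]
wrist_force: [-9.7, -2.6, 6.9]
opening: -0.0001
grip_force: 5.4
```

```bash
python3 f.py
```

```text
Ft 10.12 tau/.088 (N at 88mm) 9.02 tool force [-10.1  -0.4  -6.8] r 0.0818 spoke~ 108.8 z 0.0768 t 25.025
pos [0.5338 0.2871 0.0768] yaw -72.82 F [-9.7 -2.6  6.9] -> tx 0.00 ty 0.00 tz -0.02 roll -1.7 t 25.02
```

apply_moves(
  plan=[
    {"tx": 0.1,"ty": -0.02,"tz": 0,"roll": 0.5},
  ],
)

```text
t: 25.15
position: [0.5345, 0.2875, 0.0769]
tool_rot: [0.989, 0.145, -0.004, 0.001]
wrist_force: [-11.8, -3.4, 8.3]
opening: 0.0001
grip_force: 5.7
```

```bash
python3 f.py
```

```text
Ft 12.39 tau/.088 (N at 88mm) 11.11 tool force [-12.4  -0.1  -8.2] r 0.0819 spoke~ 108.3 z 0.0769 t 25.15
pos [0.5345 0.2875 0.0769] yaw -73.31 F [-11.8  -3.4   8.3] -> tx 0.00 ty 0.01 tz -0.01 roll -1.6 t 25.15
```

The push is firm at about 10–11 N at 88 mm, well below the dent limit. Backing off and retreating.

apply_moves(
  plan=[
    {"tx": -0.5,"ty": 0,"tz": 0,"roll": 0},
    {"tx": -1.5,"ty": 0,"tz": 0,"roll": 0},
    {"tx": -1.8,"ty": 0,"tz": -3,"roll": 0},
    {"tx": -1.8,"ty": 0,"tz": -8,"roll": 0},
    {"tx": -1.8,"ty": 0,"tz": -11,"roll": 0},
  ],
)

```text
t: 25.78
position: [0.5231, 0.2838, 0.1895]
tool_rot: [0.989, 0.145, 0.002, -0.0]
wrist_force: [-0.3, 0.3, -0.4]
opening: 0.0002
grip_force: 0.0
```

apply_moves(
  plan=[
    {"tx": -4,"ty": -4,"tz": -1,"roll": 0},
    {"tx": -8,"ty": -8,"tz": -1,"roll": 0},
    {"tx": -8,"ty": -8,"tz": -1,"roll": 0},
  ],
)

```text
t: 26.15
position: [0.4189, 0.3381, 0.1971]
tool_rot: [0.989, 0.147, -0.0, -0.0]
wrist_force: [0.3, -0.2, 0.2]
opening: -0.0002
grip_force: 0.0
```

```bash
python3 balls.py; python3 -c "
from h import *
s=monitor.sense();print(s['position'],s['wrist_force'],s['t'])
t=optics.capture('top');c=optics.capture('scene')
r=lambda i,x0,y0,w,h,k:cv2.resize(i[y0:y0+h,x0:x0+w],None,fx=k,fy=k,interpolation=cv2.INTER_CUBIC)
cv2.imwrite('pics/fin.png',np.vstack([r(t,150,180,200,75,4),r(c,120,150,300,112,2.6667)[:298]]))"
```

```text
[323.7 132.5] 409 0.3683 -60.9
[147.4 226.7] 72 0.1079 110.2
[207.1 252.1] 65 0.1074 -158.8
[0.42125516 0.33762794 0.19721417] [ 1.22359255 -0.35478658 -0.28128534] 26.2
```

View pics/fin.png

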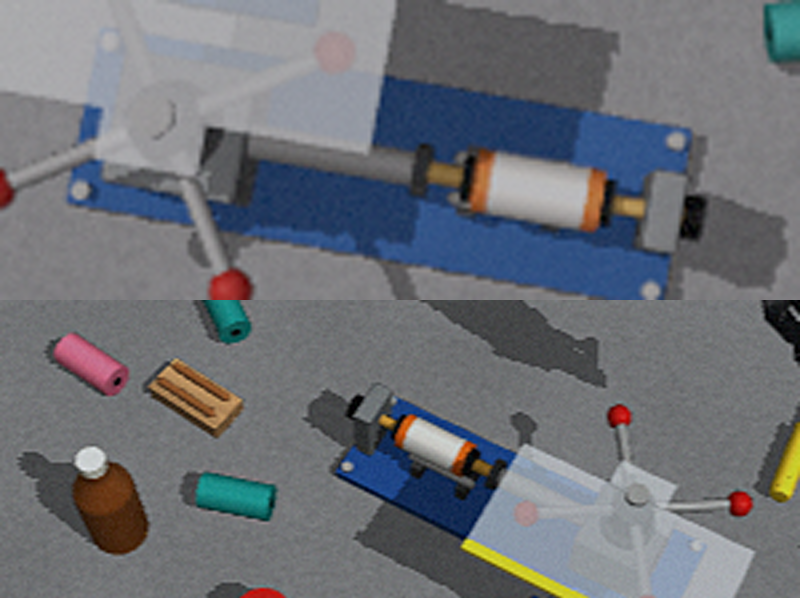

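The final view shows the cartridge held between the nose (470,180) and the stop (608,195), with the bystanders undisturbed and the arm clear. Handing in.

```bash
python3 -c "
from h import *
print(ctrl.hand_in())"
```

```text
the job is handed in; nothing more can be done
None
```

The cartridge is clamped in the cradle between nose and stop, wound through the capstan to about 10–11 N at 88 mm (the target was 9–10 N, the dent limit 17 N); nothing fell, the bystanders look undisturbed, and I handed in at 26 s with the arm clear, but an early failed grasp did press the shut fingertips on the cartridge with about 44 N (body limit 40 N), with no visible damage.

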